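# Dial the key safe's thumbwheels and draw its shutter

## Task

Open the key safe on the shoe shelf: roll the red thumbwheel until its three pips stand squarely on top and the blue one until its four pips do, leaving the black one as it is on its two. Roll gently, never leaning on a wheel with more than about 15 newtons, because the sprung axles bend. Only when the code is set, slide the brass shutter all the way open towards the robot's side to uncover the key, then let go and leave everything standing around the safe where it is.

Things in the scene. Friction and masses are not known exactly. Their poses are not given: they have to be found in the camera images.
- key_safe: Dark steel key safe fixed to the shelf, 140 mm (x) by 200 mm (y) by 70 mm high. Origin: centre of its underside; its z is up, its -x side faces the robot. Three wheels side by side, any order, at x = 0, y = +66, +28 and -10 mm on its cover; the brass shutter at y = -64 mm.
- red_wheel (a joint): Angle of the red wheel, rad. White pips like dice number it 1 to 6, 60 degrees apart: n is squarely on top at (n-1) x 1.047; stops at -0.25 and 5.5. Dragging its crown towards the key safe's +x raises the angle, 1 rad per 22 mm of rim travel; friction of about 3 N at the rim keeps it where it is left (no clicks). Wanted: three, at 2.094 rad.
- blue_wheel (a joint): Angle of the blue wheel, rad. White pips like dice number it 1 to 6, 60 degrees apart: n is squarely on top at (n-1) x 1.047; stops at -0.25 and 5.5. Dragging its crown towards the key safe's +x raises the angle, 1 rad per 22 mm of rim travel; friction of about 3 N at the rim keeps it where it is left (no clicks). Wanted: four, at 3.142 rad.
- black_wheel (a joint): Angle of the black wheel, rad. White pips like dice number it 1 to 6, 60 degrees apart: n is squarely on top at (n-1) x 1.047; stops at -0.25 and 5.5. Dragging its crown towards the key safe's +x raises the angle, 1 rad per 22 mm of rim travel; friction of about 3 N at the rim keeps it where it is left (no clicks). Wanted: two (already there, leave alone), at 1.047 rad.
- red_slot (a point): Middle of the red wheel's slot on the cover's surface, above the axle; white lines beside it mark the top. The wheel: smooth cylinder, diameter 44 mm, 16 mm wide, axis along the key safe's y. Its crown stands 8 to 16 mm above the cover, differing from wheel to wheel and not reported: feel for it. Its sprung axle sinks 1 mm per 9 N of push, 6 mm at most.
- blue_slot (a point): Middle of the blue wheel's slot on the cover's surface, above the axle; white lines beside it mark the top. The wheel: smooth cylinder, diameter 44 mm, 16 mm wide, axis along the key safe's y. Its crown stands 8 to 16 mm above the cover, differing from wheel to wheel and not reported: feel for it. Its sprung axle sinks 1 mm per 9 N of push, 6 mm at most.
- black_slot (a point): Middle of the black wheel's slot on the cover's surface, above the axle; white lines beside it mark the top. The wheel: smooth cylinder, diameter 44 mm, 16 mm wide, axis along the key safe's y. Its crown stands 8 to 16 mm above the cover, differing from wheel to wheel and not reported: feel for it. Its sprung axle sinks 1 mm per 9 N of push, 6 mm at most.
- shutter (a joint): Travel of the brass shutter, m: 0 closed, 0.045 fully open against its stop; slides along the key safe's -x with about 2 N of friction and stays where left. A 52 mm square plate 4 mm thick on the cover, with an upright round knob in its middle.
- shutter_knob (a point): Point on the axis of the shutter's knob, 85 mm above the shelf. The knob is 12 mm in diameter and stands from 74 to 96 mm above the shelf.
- shoe_tree_near: Cedar shoe tree with split toe, 240 mm long (x), 64 mm wide, 67 mm high, 0.35 kg, loose, beside the key safe's +y side. Origin under its middle.
- shoe_tree_far: The other cedar shoe tree of the pair, alike, farther out.
- boot_jack: Cast brass boot jack, 260 mm long (x), 100 mm wide, 24 mm high, 0.9 kg, loose, beside the key safe's -y side. Origin under its middle.
- marble_egg: Marble egg with a flat foot, 47 mm in diameter, 60 mm high, loose, behind the key safe (+x). Origin under its foot.
Not all that is in view belongs to the job. Several things have the shape of the key_safe; the one meant has the colours described above. Several things look just like the marble_egg: the one meant starts farthest to the robot's right.

How it is judged (in metres and radians):
On the way, in this order (a step that is already met when the one before it is completed fails the run):
1. the red wheel shows three, the blue four and the black two, with the shutter still shut (value of joint red_wheel between 1.944 and 2.244 rad and value of joint black_wheel between 0.897 and 1.197 rad and value of joint blue_wheel between 2.992 and 3.292 rad and value of joint shutter below 0.006 m), for 0.2 s.
2. the shutter is fully open, within 4 mm (value of joint shutter above 0.041 m), for 0.2 s.
At the end, for the whole second after the job is handed in: Red wheel within 0.15 rad (about 8 degrees) of three (2.094), blue of four (3.142), black of two (1.047); shutter open to within 4 mm of its stop; bystanders at rest where they stood (value of joint red_wheel between 1.944 and 2.244 rad and value of joint black_wheel between 0.897 and 1.197 rad and value of joint blue_wheel between 2.992 and 3.292 rad and value of joint shutter above 0.041 m and linear speed of each of shoe_tree_near, shoe_tree_far, boot_jack, marble_egg below 0.02 m/s); the robot touches nothing.
It fails at once if a wheel pressed with more than 18 N (contact force between any of red_wheel, black_wheel, blue_wheel and anything else above 18 N).
It fails at once if the black wheel turned by more than about 8 degrees from its two (not (value of joint black_wheel between 0.907 and 1.187 rad)).
It fails at once if the shutter drawn more than 6 mm while the code is not set (value of joint shutter above 0.006 m and not (value of joint red_wheel between 1.944 and 2.244 rad and value of joint black_wheel between 0.897 and 1.197 rad and value of joint blue_wheel between 2.992 and 3.292 rad)).
It fails at once if a shoe tree, the boot jack or the egg shifted by more than 15 mm or the egg tipped (distance of any of shoe_tree_near, shoe_tree_far, boot_jack, marble_egg from where it was at the start of the episode above 0.015 m or angle between marble_egg's own z axis and vertical above 0.4 rad).
It also fails if it takes over 54 s, if anything falls off the work surface, if the arm or the gripper's body presses on something with over 40 N, if the wrist force passes 120 N, or if a joint passes its speed limit or range.

## Robot

A 6-joint arm with a two-finger parallel gripper is mounted at the origin on the work surface. World frame = base frame: x ahead of the robot, y to its left, z up, the work surface at z = 0. Lengths are in m, angles in degrees, forces in N, time in s.
With the tool pointing down it reaches from about 0.35 to 0.875 m from the base axis. Payload 15.5 kg.
Tool frame: the origin (TCP) lies midway between the tips of the shut fingers; the grasp point (between the pads) lies 19 mm behind it (hold_point_z is the distance from the TCP to the grasp point, in m); z points along the fingers, y is the line along which they close (so a half turn about z gives the same grasp; the last joint's range is limited). The gripper opens to 85 mm and grips with 20 to 120 N. Pads are 22 mm wide; open, the fingers measure 114 mm over their backs; the gripper's body (76 mm by 85 mm) begins 54 mm behind the grasp point. The pads swing forward as they close: fully open they stand 13 mm farther back than shut.
Start: joints at [-76.805, 28.281, 77.091, -0, 74.628, -5.472], TCP at [0.2, -0.592, 0.231] pointing down, gripper open.
Joint ranges: [-166.48, 166.48], [-47.26, 123.95], [12.59, 153.08], [-70.14, 250.14], [6.76, 159.57], [-176.63, 176.63]. Speed limits (degrees/s): [108.29, 108.29, 147.25, 172.46, 172.46, 172.46].

## Interface

Orientations are given as [roll, pitch, yaw] about the fixed x, y, z axes, in that order (R = Rz(yaw) Ry(pitch) Rx(roll)).
In Python, from rig import observe, snapshot, hand_in, hold_point_z gives the robot as it stands. The module is installed in compiled form; this text tells all that it offers.
- The arm moves only by the tool servo_tool, never from a script. Its argument "moves" is a list of rows, each a list of 3 entries, a list of its own where there are three numbers: the shift along the tool's x, y, z each as a share of 200 mm, from -1 to 1, then the turn, a rotation vector about the tool's x, y, z each as a share of 30 degrees, from -1 to 1, then the closure, from 0 (fully open) to 1 (shut). In form: [[[x, y, z], [ax, ay, az], hand], ...]. A call has 1 to 5 rows; each row is the pose to reach, as a shift and turn from the pose commanded when the call began, along the tool's axes at that moment; what a row does not reach only later rows make up. A row lasts 1/12 s, in which the tool goes at most 41.7 mm and 7.16 degrees, less where a joint would pass 70% of its speed; a pose out of reach is approached as far as the arm can. A call with a number of a shift or a turn outside -1 to 1 is refused whole. A call with a gripper value outside its range is refused whole. The fingers move at their own pace and stop on an object; "newtons" is the grip in N (left out, the last holds). Time passes only in rows, so rows that repeat a pose let the fingers close. It gives the time, the measured TCP pose, the force, the opening and the grip force at its end, in the units of the state.
- observe(): the state, without advancing time (a new reading comes with each control period).
- snapshot(name): name is "scene" or "side" or "wrist"; returns a dict with "color" (400x640x3 uint8, red, green, blue), "fx", "fy", "cx", "cy" (pixels), "origin" and "orientation" of the camera in the world; the wrist camera has in their place "mount" (4x4, takes a point from camera to tool coordinates, whose origin is the TCP and whose axes are the flange's). Camera axes: x right, y down, z forward; pixel columns grow to the right and rows downward; lengths in m; the calibration is good to about 2 mm. A picture is of the moment at which its call begins: read the wrist's pose just before it. There is no depth.
- hand_in(): hands the job in; it is judged then, once.
The state is a dict: "time": time; "joint_pos": joint angles; "joint_vel": joint speeds; "joint_efforts": joint torques, N m; "position": TCP position; "ee_rot": TCP orientation; "wrist_force": force on the tool from outside, world axes, zero at the start; "wrist_torque": the same for the moment, N m; "grip_width": finger opening in m; "grip_force": force on a finger pad.
Only numpy, scipy, OpenCV 4.12 (cv2) and the standard library are available. Lean on these libraries where they do the work, as an engineer would, in place of code of your own. Each camera call takes 0.05 s, during which the arm holds its last target. There are 200 camera calls.

## Working session

There is one attempt and no reset: what is moved stays moved. The work goes in short steps, Python scripts to look and compute and a tool call to move; the robot and the scene stay as the last step left them, time stands still between calls to the robot, and variables do not carry over. Pictures are saved under pics/ and viewed, at most 10 in all, crops included, and the job is handed in when it is done.

Besides the shell and the picture viewer there is one more tool, called after "Emit:" in YAML: its name, and indented under it one key for each argument. servo_tool: Moves the arm, as the interface text tells. Shift numbers are shares of 200 mm and turn numbers shares of 30 degrees, none past 1 either way. Its arguments: {"type":"object","properties":{"moves":{"type":"array"},"newtons":{"type":"number"}},"required":["moves"]}

```bash
mkdir -p pics; cat > h.py <<'E'
import numpy as np,cv2
from rig import *
from scipy.spatial.transform import Rotation as R
def rot(o):
    o=np.array(o,float)
    if o.shape==(3,3): return o
    if o.size==4: return R.from_quat(o).as_matrix()
    return R.from_euler('xyz',o,degrees=True).as_matrix()
def cam(s):
    if 'mount' in s:
        o=observe();T=np.eye(4);T[:3,:3]=rot(o['ee_rot']);T[:3,3]=o['position'];M=T@np.array(s['mount']);return M[:3,:3],M[:3,3]
    return rot(s['orientation']),np.array(s['origin'])
def ray(s,u,v,z):
    A,o=cam(s);d=A@np.array([(u-s['cx'])/s['fx'],(v-s['cy'])/s['fy'],1]);return o+d*(z-o[2])/d[2]
def proj(s,p):
    A,o=cam(s);c=A.T@(np.array(p)-o);return c[0]/c[2]*s['fx']+s['cx'],c[1]/c[2]*s['fy']+s['cy']
def save(s,n): cv2.imwrite('pics/'+n+'.png',s['color'][:,:,::-1])
E
python3 - <<'E'
from h import *
o=observe();print(o)
for n in['scene','wrist']:
    s=snapshot(n);save(s,n+'0');print({k:v for k,v in s.items() if k!='color'})
print(hold_point_z)
E
```

```text
{'time': 0.0, 'joint_pos': array([-7.68070355e+01,  2.83142947e+01,  7.71266662e+01,  1.29654837e-04,
        7.46283724e+01, -5.47211974e+00]), 'joint_vel': array([ 0.03973043,  0.06736341,  0.07348636,  0.01457313, -0.03959868,
        0.00648698]), 'joint_efforts': array([ 4.01543715e-03, -8.82166243e+01, -3.83861804e+01,  2.13038566e-04,
        9.99237673e-03, -2.44559453e-05]), 'position': array([ 0.19994102, -0.59178221,  0.2307094 ]), 'ee_rot': array([-1.79930995e+02, -6.73611599e-03,  1.86650458e+01]), 'wrist_force': array([-0.07706261,  0.6817007 , -0.46031446]), 'wrist_torque': array([-0.03016658, -0.0152269 , -0.02456633]), 'grip_force': 0.0, 'grip_width': 0.0856627485875741}
{'fx': 467.66682695997065, 'fy': 467.66682695997065, 'cx': 317.2129641387347, 'cy': 197.5264736297747, 'origin': array([1.09102758, 1.00190499, 0.77663766]), 'orientation': array([-123.78680962,    1.39227336,  152.64601397])}
{'fx': 338.4282351445411, 'fy': 338.4282351445411, 'cx': 316.61518446076326, 'cy': 199.2233704047786, 'mount': array([[-5.59413133e-04, -9.59379544e-01, -2.82118020e-01,
         7.13040940e-02],
       [ 9.99999823e-01, -5.93614752e-04,  3.57609781e-05,
        -5.02017314e-05],
       [-2.01777769e-04, -2.82117950e-01,  9.59379707e-01,
        -1.40909477e-01],
       [ 0.00000000e+00,  0.00000000e+00,  0.00000000e+00,
         1.00000000e+00]])}
0.0187
```

View pics/scene0.png

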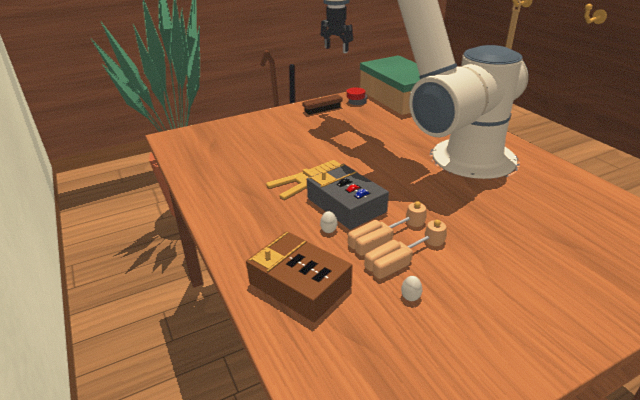

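The grey safe is at about (347,190), with its shutter at (325,177). The black, red and blue wheels run from the shutter at (345,183), (353,188) and (362,193). The brown safe at (300,270) is a decoy.

```bash
python3 - <<'E'
from h import *
s=snapshot('scene')
for p in[(323,177),(344,183),(353,188),(362,193),(308,178),(387,196)]: print(p,ray(s,*p,.075))
A,o=rot(observe()['ee_rot']),0;print(A)
E
```

```text
(323, 177) [ 0.56069009 -0.02398284  0.075     ]
(344, 183) [0.52441409 0.03413313 0.075     ]
(353, 188) [0.51583589 0.06905314 0.075     ]
(362, 193) [0.50754925 0.10278627 0.075     ]
(308, 178) [ 0.60086393 -0.04047224  0.075     ]
(387, 196) [0.45689846 0.14834647 0.075     ]
[[ 9.47391499e-01  3.20077015e-01 -2.28184754e-04]
 [ 3.20077088e-01 -9.47391075e-01  8.99373462e-04]
 [ 7.16885733e-05 -9.25095484e-04 -9.99999570e-01]]
```

Emit:
servo_tool:
  moves:
    - [[0.64, -0.62, 0], [0, 0, 0], 1]
    - [[0.64, -0.62, 0], [0, 0, 0], 1]
    - [[0.64, -0.62, 0], [0, 0, 0], 1]
    - [[0.64, -0.62, 0], [0, 0, 0], 1]
    - [[0.64, -0.62, 0], [0, 0, 0], 1]
  newtons: 40

```text
time: 0.57
position: [0.2829, -0.4286, 0.2311]
ee_rot: [-179.8, -0.0, 18.8]
wrist_force: [0.7, 0.1, 1.0]
grip_width: 0.0249
grip_force: 0.0
```

Emit:
servo_tool:
  moves:
    - [[0.64, -0.62, 0], [0, 0, 0], 1]
    - [[0.64, -0.62, 0], [0, 0, 0], 1]
    - [[0.64, -0.62, 0], [0, 0, 0], 1]
    - [[0.64, -0.62, 0], [0, 0, 0], 1]
    - [[0.64, -0.62, 0], [0, 0, 0], 1]

```text
time: 0.98
position: [0.3642, -0.2709, 0.2312]
ee_rot: [-179.9, -0.0, 18.8]
wrist_force: [-0.4, 0.3, 0.6]
grip_width: -0.0001
grip_force: 0.0
```

Emit:
servo_tool:
  moves:
    - [[0.64, -0.62, 0], [0, 0, 0], 1]
    - [[0.64, -0.62, 0], [0, 0, 0], 1]
    - [[0.64, -0.62, 0], [0, 0, 0], 1]
    - [[0.64, -0.62, 0], [0, 0, 0], 1]
    - [[0.64, -0.62, 0], [0, 0, 0], 1]

```text
time: 1.4
position: [0.4464, -0.1128, 0.2313]
ee_rot: [-180.0, -0.1, 18.8]
wrist_force: [-0.8, -0.7, -0.4]
grip_width: -0.0001
grip_force: 0.0
```

Emit:
servo_tool:
  moves:
    - [[0.64, -0.62, 0], [0, 0, 0], 1]
    - [[0.64, -0.62, 0], [0, 0, 0], 1]
    - [[0.64, -0.62, 0], [0, 0, 0], 1]
    - [[0.64, -0.62, 0], [0, 0, 0], 1]
    - [[0.64, -0.62, 0], [0, 0, 0], 1]

```text
time: 1.82
position: [0.5284, 0.0459, 0.2312]
ee_rot: [-180.0, -0.1, 18.8]
wrist_force: [-0.0, 0.4, -0.4]
grip_width: -0.0003
grip_force: 0.0
```

```bash
python3 - <<'E'
from h import *
s=snapshot('wrist');save(s,'w1')
A,o=cam(s);print(o)
E
```

```text
[0.59566561 0.06856105 0.37206896]
```

View pics/w1.png

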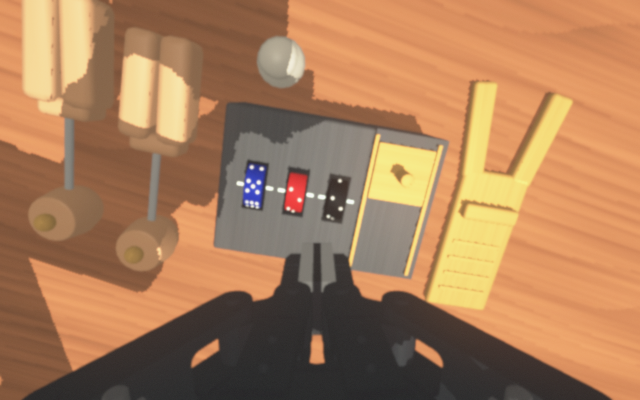

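The wheels are at blue (255,185), red (296,192) and black (337,198), the shutter knob is at about (402,174), and the egg is at (281,62). I'll zoom in to read the pips.

```bash
python3 - <<'E'
from h import *
s=snapshot('wrist')
P={k:ray(s,*p,.07) for k,p in dict(blue=(255,185),red=(296,192),black=(337,198),m0=(240,183.5),m1=(350,201.5)).items()}
for k,v in P.items(): print(k,v)
print('knobtop',ray(s,400,169,.096),'knob85',ray(s,401,174,.085))
d=P['m0']-P['m1'];print(np.degrees(np.arctan2(-d[0],d[1])),np.linalg.norm(d))
c=s['color'][150:225,232:362];cv2.imwrite('pics/w1c.png',cv2.resize(c,None,fx=6,fy=6,interpolation=cv2.INTER_CUBIC)[:,:,::-1])
E
```

```text
blue [0.50532783 0.09593053 0.07      ]
red [0.51113082 0.05825128 0.07      ]
black [0.51791532 0.02044076 0.07      ]
m0 [0.50225534 0.10934058 0.07      ]
m1 [0.51862606 0.00782807 0.07      ]
knobtop [ 0.56487483 -0.01648788  0.096     ] knob85 [ 0.55990737 -0.02232536  0.085     ]
9.16110528683603 0.1028240756881961
```

View pics/w1c.png

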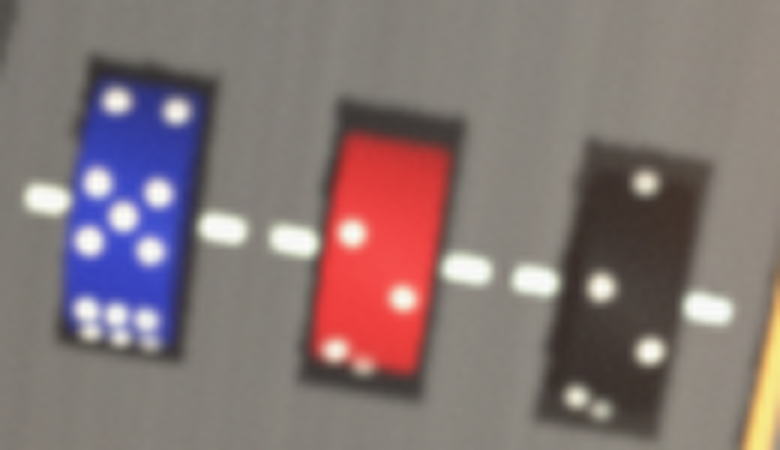

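Blue shows five, red two and black two. Blue needs about −1.05 rad and red about +1.05 rad, so I'll work out the approach to red.

```bash
cat >> h.py <<'E'
yaw=np.radians(9.2);X=np.array([np.cos(yaw),np.sin(yaw),0]);Y=np.array([-np.sin(yaw),np.cos(yaw),0])
def shift(t):
    o=observe();return rot(o['ee_rot']).T@(np.array(t)-o['position'])/.2
E
python3 - <<'E'
from h import *
s=snapshot('wrist')
f=lambda x,y:ray(s,232+(x+.5)/6-.5,150+(y+.5)/6-.5,.07)
B,Rr,K=f(135,214),f(380.5,255),f(622,294)
m=[f(*p) for p in[(47,199),(223,229),(294,241),(467,269),(535,280),(709,308)]]
d=m[0]-m[-1];print(np.degrees(np.arctan2(-d[0],d[1])))
C=(B-66*Y/1e3+Rr-28*Y/1e3+K+10*Y/1e3)/3
print('C',C,[(v-C)@np.c_[X,Y]*1e3 for v in (B,Rr,K)])
C2=sum(m)/6; print((C2-C)@np.c_[X,Y]*1e3)
kn=C-.064*Y;print('knob pred px',proj(s,[*kn[:2],.096]),kn)
r=C+.028*Y;
for z in (.12,): print(shift([*(r-.008*X)[:2],z]))
E
```

```text
9.041636307002628
C [0.5144406  0.03010118 0.07      ] [array([ 0.12590766, 65.9476956 ]), array([-0.07077527, 27.92840315]), array([-0.0551324 , -9.87609874])]
[-7.51249927e-05  2.79717994e+01]
knob pred px (np.float64(398.5499879968829), np.float64(216.97563524249688)) [ 0.524673   -0.03307554  0.07      ]
[-0.09201072 -0.10698355  0.55457788]
```

Emit:
servo_tool:
  moves:
    - [[-0.092, -0.107, 0.555], [0, 0, 0.32], 1]
    - [[-0.092, -0.107, 0.555], [0, 0, 0.32], 1]
    - [[-0.092, -0.107, 0.555], [0, 0, 0.32], 1]
    - [[-0.092, -0.107, 0.555], [0, 0, 0.32], 1]
    - [[-0.092, -0.107, 0.555], [0, 0, 0.32], 1]

```text
time: 2.38
position: [0.5012, 0.055, 0.1201]
ee_rot: [-180.0, 0.2, 9.0]
wrist_force: [1.0, 0.7, 0.1]
grip_width: -0.0001
grip_force: 0.0
```

Emit:
servo_tool:
  moves:
    - [[0, 0, 0.15], [0, 0, 0], 1]
    - [[0, 0, 0.15], [0, 0, 0], 1]
    - [[0, 0, 0.15], [0, 0, 0], 1]
    - [[0, 0, 0.15], [0, 0, 0], 1]

```text
time: 2.72
position: [0.5032, 0.0556, 0.0922]
ee_rot: [180.0, -0.1, 9.0]
wrist_force: [-0.1, 0.7, 0.3]
grip_width: -0.0001
grip_force: 0.0
```

```bash
python3 - <<'E'
from h import *
o=observe();print(o['position'],o['ee_rot'],o['wrist_force'])
s=snapshot('wrist');save(s,'w2');r=np.array([.5144,.0301,.07])+.028*Y
print(shift([*(r-.008*X)[:2],.087]),proj(s,r))
E
```

```text
[0.50322957 0.05558245 0.09217587] [ 1.79979018e+02 -1.10969619e-01  9.04632661e+00] [-0.12475125  0.65527117  0.28248663]
[-0.00552656 -0.00473855  0.02584491] (np.float64(314.7024307699636), np.float64(229.87703273006184))
```

View pics/w2.png

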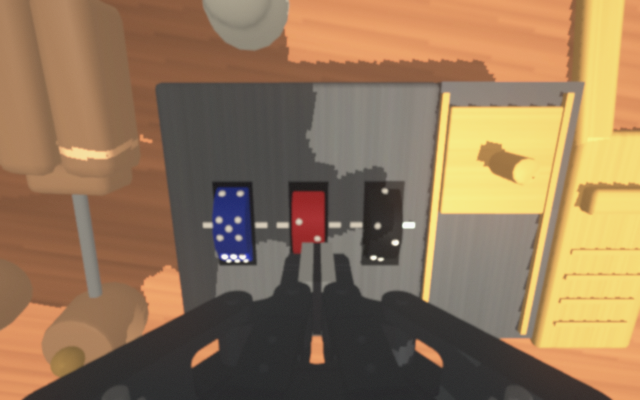

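The shut fingertips (317,250) hang over the red wheel (309,220). I'll feel downwards from here.

Emit:
servo_tool:
  moves:
    - [[0, -0.005, 0.026], [0, 0, 0], 1]
    - [[0, -0.005, 0.026], [0, 0, 0], 1]

```text
time: 2.93
position: [0.5022, 0.0571, 0.0854]
ee_rot: [180.0, -0.1, 9.1]
wrist_force: [-0.2, -0.7, 0.1]
grip_width: 0.0001
grip_force: 0.0
```

Emit:
servo_tool:
  moves:
    - [[0, 0, 0.005], [0, 0, 0], 1]
    - [[0, 0, 0.005], [0, 0, 0], 1]

```text
time: 3.1
position: [0.5019, 0.0571, 0.0842]
ee_rot: [-180.0, -0.0, 9.1]
wrist_force: [0.2, -0.6, -0.1]
grip_width: 0.0001
grip_force: 0.0
```

Emit:
servo_tool:
  moves:
    - [[0, 0, 0.005], [0, 0, 0], 1]
    - [[0, 0, 0.005], [0, 0, 0], 1]

```text
time: 3.27
position: [0.5018, 0.0571, 0.083]
ee_rot: [-180.0, 0.0, 9.1]
wrist_force: [-1.0, 0.1, -0.4]
grip_width: 0.0003
grip_force: 0.0
```

```bash
python3 -c "
from h import *
o=observe();print(o['position'],o['wrist_force'])"
```

```text
[0.50184712 0.05705598 0.08300117] [-1.03285135  0.11574657 -0.44800208]
```

Emit:
servo_tool:
  moves:
    - [[0, 0, 0.005], [0, 0, 0], 1]
    - [[0, 0, 0.005], [0, 0, 0], 1]

```text
time: 3.43
position: [0.5019, 0.057, 0.0819]
ee_rot: [-180.0, 0.0, 9.1]
wrist_force: [0.3, -0.5, 0.5]
grip_width: -0.0003
grip_force: 0.0
```

Emit:
servo_tool:
  moves:
    - [[0, 0, 0.005], [0, 0, 0], 1]
    - [[0, 0, 0.005], [0, 0, 0], 1]

```text
time: 3.6
position: [0.5019, 0.057, 0.0809]
ee_rot: [-180.0, 0.0, 9.1]
wrist_force: [0.2, 1.1, 0.6]
grip_width: 0.0003
grip_force: 0.0
```

Emit:
servo_tool:
  moves:
    - [[0, 0, 0.005], [0, 0, 0], 1]
    - [[0, 0, 0.005], [0, 0, 0], 1]

```text
time: 3.77
position: [0.502, 0.057, 0.08]
ee_rot: [180.0, -0.0, 9.1]
wrist_force: [-0.1, -0.4, 2.5]
grip_width: 0.0001
grip_force: 1.1
```

Emit:
servo_tool:
  moves:
    - [[0, 0, 0.003], [0, 0, 0], 1]
    - [[0, 0, 0.003], [0, 0, 0], 1]

```text
time: 3.93
position: [0.502, 0.057, 0.0796]
ee_rot: [180.0, -0.0, 9.1]
wrist_force: [-1.2, -0.4, 5.0]
grip_width: -0.0
grip_force: 2.5
```

Emit:
servo_tool:
  moves:
    - [[0, 0, 0.002], [0, 0, 0], 1]
    - [[0, 0, 0.002], [0, 0, 0], 1]

```text
time: 4.1
position: [0.502, 0.057, 0.0792]
ee_rot: [180.0, -0.0, 9.1]
wrist_force: [-0.9, -0.8, 7.2]
grip_width: -0.0001
grip_force: 3.5
```

```bash
cat >> h.py <<'E'
C=np.array([.5144,.0301,0])
def pipx(s,u,v,y,h,marks=(0,0),T=None):
    "solve angle a on the cylinder (rad, + towards +x) whose projection has row v, with mark row correction"
    from scipy.optimize import brentq
    f=lambda a:proj(s,C+y*Y+.022*np.sin(a)*X+[0,0,.07+h-.022+.022*np.cos(a)])[1]-(v-marks[0]+marks[1])
    return brentq(f,-.9,.9)
E
python3 - <<'E'
import h
from h import *
s=snapshot('wrist')
print(observe()['wrist_force'],observe()['position'])
def cam2(s):
    T=np.eye(4);T[:3,:3]=R.from_euler('xyz',[179.98,-.111,9.046],degrees=True).as_matrix();T[:3,3]=[.50323,.05558,.09218]
    M=T@np.array(s['mount']);return M[:3,:3],M[:3,3]
h.cam=cam2
pm=[proj(s,C+y*Y+[0,0,.07]) for y in(.066,.028,-.01)];print(pm)
# centroids of white pips
g=cv2.imread('pics/w2.png',0);_,b=cv2.threshold(g,130,255,0)
n,l,st,ce=cv2.connectedComponentsWithStats(b[180:270,200:420])
for i in range(1,n):
    if 2<st[i,4]<120: print(ce[i]+[200,180],st[i,4])
E
```

```text
[-1.89096207 -0.39971598  6.79200854] [0.50200004 0.05703449 0.07927556]
[(np.float64(240.85191042512702), np.float64(230.0229554674688)), (np.float64(314.4828851971501), np.float64(229.78398258414495)), (np.float64(388.12544160816077), np.float64(229.5449721120526))]
[384.64285714 190.53571429] 28
[221.40740741 193.07407407] 27
[239.79310345 193.        ] 29
[218.57575758 219.57575758] 33
[237.5 219.5] 32
[298.75675676 221.24324324] 37
[207.33928571 224.57142857] 56
[261.  224.5] 74
[282.08219178 224.52054795] 73
[334.34285714 224.5       ] 70
[377.27586207 225.4137931 ] 29
[228.18421053 228.31578947] 38
[219.5 237.5] 32
[238.12903226 237.4516129 ] 31
[317. 238.] 31
[336.14814815 242.62962963] 54
[394.84090909 242.22727273] 44
[375.98076923 257.90384615] 52
[378.66666667 268.13333333] 15
[389.6875 268.0625] 32
```

```bash
sed -i 's/^C=.*/C=np.array([.5144,.0301,0])+.0024*X+.003*Y/' h.py; python3 - <<'E'
import h
from h import *
s=snapshot('wrist')
def cam2(s):
    T=np.eye(4);T[:3,:3]=R.from_euler('xyz',[179.98,-.111,9.046],degrees=True).as_matrix();T[:3,3]=[.50323,.05558,.09218]
    M=T@np.array(s['mount']);return M[:3,:3],M[:3,3]
h.cam=cam2
m=lambda y:proj(s,C+y*Y+[0,0,.07])
print(m(.028))
M=(224.5,m(.028)[1])
for hh in(.01,.012,.014,.016): print(hh,[pipx(s,0,v,y,hh,M) for v,y in((228.3,.066),(229.6,.028),(233.8,-.01))])
E
```

```text
(np.float64(308.623617821528), np.float64(225.4393744647797))
0.01 [0.08726850963617898, 0.051514149342698774, -0.05407632689865725]
0.012 [0.12158079558146678, 0.08656501959866696, -0.016287468942685797]
0.014 [0.15559379195326128, 0.12125320996855486, 0.020898740112694034]
0.016 [0.18935362195577135, 0.1556303223659486, 0.05755944905062953]
```

Emit:
servo_tool:
  moves:
    - [[0.01, 0, 0], [0, 0, 0], 1]
    - [[0.02, 0, 0], [0, 0, 0], 1]
    - [[0.03, 0, 0], [0, 0, 0], 1]
    - [[0.04, 0, 0], [0, 0, 0], 1]
    - [[0.05, 0, 0], [0, 0, 0], 1]

```text
time: 4.62
position: [0.5115, 0.0585, 0.0793]
ee_rot: [180.0, 0.0, 9.1]
wrist_force: [-4.4, -0.2, 9.5]
grip_width: -0.0002
grip_force: 4.8
```

Emit:
servo_tool:
  moves:
    - [[0.01, 0, 0], [0, 0, 0], 1]
    - [[0.02, 0, 0], [0, 0, 0], 1]
    - [[0.03, 0, 0], [0, 0, 0], 1]
    - [[0.04, 0, 0], [0, 0, 0], 1]
    - [[0.05, 0, 0], [0, 0, 0], 1]

```text
time: 5.03
position: [0.5214, 0.0602, 0.0793]
ee_rot: [180.0, 0.0, 9.1]
wrist_force: [-3.3, -0.6, 9.4]
grip_width: 0.0001
grip_force: 4.2
```

Emit:
servo_tool:
  moves:
    - [[0, 0, -0.05], [0, 0, 0], 1]
    - [[0, 0, -0.05], [0, 0, 0], 1]
    - [[-0.25, 0, -0.1], [0, 0, 0], 1]
    - [[-0.25, 0, -0.1], [0, 0, 0], 1]
    - [[-0.25, 0, -0.1], [0, 0, 0], 1]

```text
time: 5.45
position: [0.4692, 0.0521, 0.0995]
ee_rot: [-180.0, 0.1, 9.1]
wrist_force: [0.7, -0.4, 0.3]
grip_width: 0.0002
grip_force: 0.0
```

```bash
python3 - <<'E'
from h import *
s=snapshot('wrist');o=observe();s=snapshot('wrist');print(o['position'],o['ee_rot'])
save(s,'w3');c=s['color'][120:260,200:420];cv2.imwrite('pics/w3c.png',cv2.resize(c,None,fx=3,fy=3,interpolation=cv2.INTER_CUBIC)[:,:,::-1])
print([proj(s,C+y*Y+[0,0,.07]) for y in(.066,.028,-.01)])
E
```

```text
[0.47132368 0.0522046  0.0995621 ] [-1.79998195e+02  3.07679787e-03  9.05062650e+00]
[(np.float64(236.93719414913937), np.float64(163.720852897312)), (np.float64(311.57836855522896), np.float64(163.4885070854332)), (np.float64(386.23726050119376), np.float64(163.25610612174017))]
```

View pics/w3c.png

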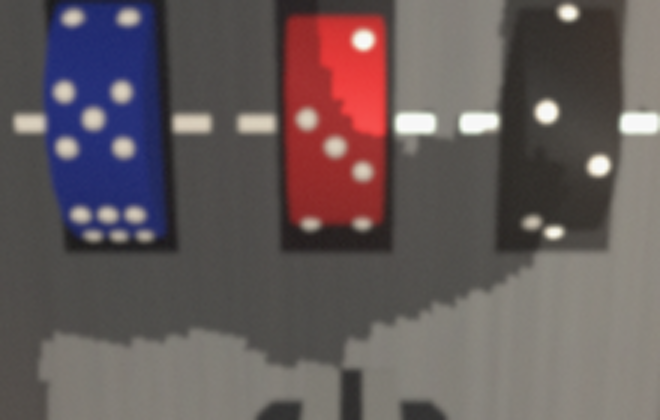

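Red now shows three, with its centre pip at row 147 against the mark line at row 123. I'll correct for parallax.

```bash
python3 - <<'E'
from h import *
s=snapshot('wrist')
r=lambda v:120+(v+.5)/3-.5
M=(r(123),163.49)
for hh in(.008,.01,.012,.014,.016): print(hh,[pipx(s,0,r(v),y,hh,M) for v,y in((119,.066),(147,.028),(138.5,-.01))])
b=C+.066*Y
print(observe()['position'],[(np.array(p)) for p in [shift([*(b+.010*X)[:2],.105]),shift([*(b+.010*X)[:2],.088])]])
E
```

```text
0.008 [0.12827908142072655, -0.08584228069477555, -0.026546748979869368]
0.01 [0.144173081600504, -0.06678243770009727, -0.008562551296463572]
0.012 [0.1600591438338347, -0.04782250997644989, 0.009355250003504446]
0.014 [0.17594128488984628, -0.0289542279159877, 0.02721307764602062]
0.016 [0.19182351262316694, -0.010169649684675713, 0.04501717133584186]
[0.47312567 0.05231098 0.09934855] [array([ 0.2475036 , -0.20297708, -0.02797697]), array([ 0.24739499, -0.20299215,  0.05702296])]
```

Red is at about 2.0 rad, so I'll nudge it a further 2 mm.

Emit:
servo_tool:
  moves:
    - [[0.19, 0, 0], [0, 0, 0], 1]
    - [[0.19, 0, 0], [0, 0, 0], 1]
    - [[0.19, 0, 0.06], [0, 0, 0], 1]
    - [[0.19, 0, 0.085], [0, 0, 0], 1]
    - [[0.19, 0, 0.092], [0, 0, 0], 1]

```text
time: 6.02
position: [0.5102, 0.0583, 0.0798]
ee_rot: [-180.0, 0.0, 9.1]
wrist_force: [1.7, 0.6, 5.4]
grip_width: 0.0001
grip_force: 2.7
```

Emit:
servo_tool:
  moves:
    - [[0, 0, 0.003], [0, 0, 0], 1]
    - [[0, 0, 0.006], [0, 0, 0], 1]
    - [[0, 0, 0.006], [0, 0, 0], 1]

```text
time: 6.27
position: [0.5103, 0.0584, 0.0799]
ee_rot: [180.0, -0.1, 9.1]
wrist_force: [1.3, 0.3, 4.8]
grip_width: -0.0002
grip_force: 2.4
```

Emit:
servo_tool:
  moves:
    - [[0, 0, 0.002], [0, 0, 0], 1]
    - [[0.004, 0, 0.002], [0, 0, 0], 1]
    - [[0.008, 0, 0.002], [0, 0, 0], 1]
    - [[0.012, 0, 0.002], [0, 0, 0], 1]
    - [[0.012, 0, 0.002], [0, 0, 0], 1]

```text
time: 6.68
position: [0.5119, 0.0586, 0.0796]
ee_rot: [180.0, 0.0, 9.1]
wrist_force: [-2.1, -0.0, 7.0]
grip_width: 0.0002
grip_force: 3.7
```

Emit:
servo_tool:
  moves:
    - [[0, 0, -0.06], [0, 0, 0], 1]
    - [[0, 0, -0.12], [0, 0, 0], 1]
    - [[0, 0, -0.12], [0, 0, 0], 1]
    - [[0, 0, -0.12], [0, 0, 0], 1]

```text
time: 7.02
position: [0.5124, 0.0587, 0.1036]
ee_rot: [180.0, -0.1, 9.1]
wrist_force: [-0.3, -0.3, 0.1]
grip_width: -0.0001
grip_force: 0.0
```

```bash
python3 - <<'E'
from h import *
b=C+.066*Y
print(observe()['position'],shift([*(b+.010*X)[:2],.1]))
E
```

```text
[0.51241104 0.05866391 0.10357596] [ 0.04849412 -0.20254398  0.01789444]
```

Emit:
servo_tool:
  moves:
    - [[0.048, -0.2, 0], [0, 0, 0], 1]
    - [[0.048, -0.2, 0.03], [0, 0, 0], 1]
    - [[0.048, -0.2, 0.06], [0, 0, 0], 1]
    - [[0.048, -0.2, 0.08], [0, 0, 0], 1]
    - [[0.048, -0.2, 0.08], [0, 0, 0], 1]

```text
time: 7.43
position: [0.5145, 0.099, 0.0858]
ee_rot: [-180.0, 0.1, 9.0]
wrist_force: [-1.0, 0.7, -0.7]
grip_width: 0.0001
grip_force: 0.0
```

Emit:
servo_tool:
  moves:
    - [[0, 0, 0.003], [0, 0, 0], 1]
    - [[0, 0, 0.003], [0, 0, 0], 1]

```text
time: 7.6
position: [0.5153, 0.099, 0.0863]
ee_rot: [180.0, 0.0, 9.0]
wrist_force: [0.2, 0.6, -0.1]
grip_width: -0.0002
grip_force: 0.0
```

Emit:
servo_tool:
  moves:
    - [[0, 0, 0.004], [0, 0, 0], 1]
    - [[0, 0, 0.004], [0, 0, 0], 1]
    - [[0, 0, 0.004], [0, 0, 0], 1]

```text
time: 7.85
position: [0.5155, 0.0995, 0.0858]
ee_rot: [180.0, -0.0, 9.0]
wrist_force: [-0.9, 0.3, 0.5]
grip_width: 0.0001
grip_force: 0.0
```

Emit:
servo_tool:
  moves:
    - [[0, 0, 0.005], [0, 0, 0], 1]
    - [[0, 0, 0.005], [0, 0, 0], 1]

```text
time: 8.02
position: [0.5154, 0.0997, 0.0847]
ee_rot: [-180.0, -0.0, 9.1]
wrist_force: [-0.1, -1.3, -0.0]
grip_width: -0.0001
grip_force: 0.0
```

Emit:
servo_tool:
  moves:
    - [[0, 0, 0.005], [0, 0, 0], 1]
    - [[0, 0, 0.005], [0, 0, 0], 1]

```text
time: 8.18
position: [0.5154, 0.0997, 0.0836]
ee_rot: [180.0, -0.0, 9.1]
wrist_force: [-0.9, 1.1, 1.6]
grip_width: 0.0
grip_force: 0.9
```

Emit:
servo_tool:
  moves:
    - [[0, 0, 0.004], [0, 0, 0], 1]
    - [[0, 0, 0.004], [0, 0, 0], 1]

```text
time: 8.35
position: [0.5155, 0.0997, 0.083]
ee_rot: [180.0, -0.0, 9.1]
wrist_force: [-1.1, -1.0, 5.3]
grip_width: 0.0001
grip_force: 3.0
```

Emit:
servo_tool:
  moves:
    - [[-0.01, 0, 0.001], [0, 0, 0], 1]
    - [[-0.02, 0, 0.001], [0, 0, 0], 1]
    - [[-0.03, 0, 0.001], [0, 0, 0], 1]
    - [[-0.04, 0, 0.001], [0, 0, 0], 1]
    - [[-0.05, 0, 0.001], [0, 0, 0], 1]

```text
time: 8.77
position: [0.5067, 0.0982, 0.0832]
ee_rot: [180.0, -0.1, 9.1]
wrist_force: [3.6, 1.5, 6.2]
grip_width: 0.0005
grip_force: 2.9
```

Emit:
servo_tool:
  moves:
    - [[-0.01, 0, 0.001], [0, 0, 0], 1]
    - [[-0.02, 0, 0.001], [0, 0, 0], 1]
    - [[-0.03, 0, 0.001], [0, 0, 0], 1]
    - [[-0.04, 0, 0.001], [0, 0, 0], 1]
    - [[-0.045, 0, 0.001], [0, 0, 0], 1]

```text
time: 9.18
position: [0.4976, 0.0968, 0.083]
ee_rot: [180.0, -0.1, 9.1]
wrist_force: [2.0, 0.4, 6.5]
grip_width: 0.0
grip_force: 3.0
```

Emit:
servo_tool:
  moves:
    - [[0, 0, -0.05], [0, 0, 0], 1]
    - [[0, 0, -0.05], [0, 0, 0], 1]
    - [[-0.15, 0, -0.1], [0, 0, 0], 1]
    - [[-0.15, 0, -0.1], [0, 0, 0], 1]
    - [[-0.15, 0, -0.1], [0, 0, 0], 1]

```text
time: 9.6
position: [0.4659, 0.0919, 0.103]
ee_rot: [-180.0, 0.0, 9.1]
wrist_force: [-0.2, -0.2, 1.3]
grip_width: -0.0005
grip_force: 0.0
```

```bash
python3 - <<'E'
from h import *
s=snapshot('wrist');o=observe();s=snapshot('wrist');print(o['position'],o['ee_rot'])
q=[proj(s,C+y*Y+[0,0,.07]) for y in(.066,.028,-.01)];print(q)
y0=int(q[1][1]-45);x0=int(q[1][0]-110);print(x0,y0)
c=s['color'][y0:y0+120,x0:x0+220];cv2.imwrite('pics/w4c.png',cv2.resize(c,None,fx=3,fy=3,interpolation=cv2.INTER_CUBIC)[:,:,::-1])
E
```

```text
[0.46701679 0.09196723 0.10284012] [ 1.79998059e+02 -3.07917070e-02  9.06333371e+00]
[(np.float64(315.6099683192309), np.float64(165.03928314881824)), (np.float64(388.78830768547544), np.float64(164.82675558354208)), (np.float64(461.9835335880922), np.float64(164.6141789756873))]
278 119
```

View pics/w4c.png

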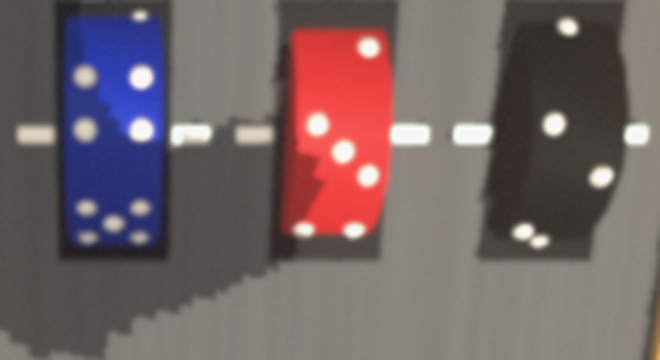

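Blue now shows four, with its centroid at row 103 against the marks at row 133. Red's three is centred at row 151. I'll work out what is left.

```bash
python3 - <<'E'
from h import *
s=snapshot('wrist');o=observe();print(o['position'])
r=lambda v:119+(v+.5)/3-.5
M=(r(133.5),proj(s,C+.028*Y+[0,0,.07])[1]);
P=lambda v,y,h:pipx(s,0,r(v),y,h,M)
print('blue',(P(77.5,.066,.0137)+P(130,.066,.0137))/2,'red',P(151,.028,.0102),'black',[(P(125,-.01,h)+P(177,-.01,h))/2 for h in(.01,.012,.016)])
b=C+.066*Y
print(shift([*(b+.006*X)[:2],.0832]))
E
```

```text
[0.46765191 0.09202824 0.10254006]
blue 0.3390073956315568 red -0.04525490488672669 black [-0.05948328796130661, -0.03995547636544097, -0.0012915460211057744]
[ 0.22315719 -0.0024956   0.09685128]
```

Emit:
servo_tool:
  moves:
    - [[0.22, 0, 0], [0, 0, 0], 1]
    - [[0.22, 0, 0.03], [0, 0, 0], 1]
    - [[0.22, 0, 0.06], [0, 0, 0], 1]
    - [[0.22, 0, 0.08], [0, 0, 0], 1]
    - [[0.22, 0, 0.085], [0, 0, 0], 1]

```text
time: 10.17
position: [0.5094, 0.0988, 0.0844]
ee_rot: [-180.0, 0.1, 9.1]
wrist_force: [0.5, 0.5, -0.7]
grip_width: 0.0001
grip_force: 0.0
```

Emit:
servo_tool:
  moves:
    - [[0, 0, 0.005], [0, 0, 0], 1]
    - [[0, 0, 0.009], [0, 0, 0], 1]
    - [[0, 0, 0.012], [0, 0, 0], 1]
    - [[0, 0, 0.012], [0, 0, 0], 1]

```text
time: 10.5
position: [0.51, 0.0988, 0.0833]
ee_rot: [-180.0, 0.0, 9.1]
wrist_force: [-3.2, 0.2, 5.1]
grip_width: 0.0
grip_force: 2.5
```

Emit:
servo_tool:
  moves:
    - [[-0.01, 0, 0.002], [0, 0, 0], 1]
    - [[-0.02, 0, 0.002], [0, 0, 0], 1]
    - [[-0.03, 0, 0.002], [0, 0, 0], 1]
    - [[-0.042, 0, 0.002], [0, 0, 0], 1]
    - [[-0.042, 0, 0.002], [0, 0, 0], 1]

```text
time: 10.92
position: [0.5023, 0.0976, 0.0831]
ee_rot: [180.0, -0.1, 9.1]
wrist_force: [3.0, 0.5, 6.1]
grip_width: -0.0002
grip_force: 3.1
```

Emit:
servo_tool:
  moves:
    - [[0, 0, -0.05], [0, 0, 0], 1]
    - [[0, 0, -0.05], [0, 0, 0], 1]
    - [[-0.15, 0, -0.1], [0, 0, 0], 1]
    - [[-0.15, 0, -0.1], [0, 0, 0], 1]
    - [[-0.15, 0, -0.1], [0, 0, 0], 1]

```text
time: 11.33
position: [0.4712, 0.0927, 0.1031]
ee_rot: [-180.0, 0.0, 9.1]
wrist_force: [0.5, 0.4, 0.9]
grip_width: 0.0001
grip_force: 0.0
```

```bash
python3 - <<'E'
from h import *
s=snapshot('wrist');o=observe();s=snapshot('wrist');print(o['position'],o['ee_rot'])
q=[proj(s,C+y*Y+[0,0,.07]) for y in(.066,.028,-.01)];print(q)
y0=int(q[1][1]-95);x0=int(q[1][0]-110);print(x0,y0)
c=s['color'][y0:y0+170,x0:x0+260];cv2.imwrite('pics/w5c.png',cv2.resize(c,None,fx=3,fy=3,interpolation=cv2.INTER_CUBIC)[:,:,::-1])
E
```

```text
[0.47230676 0.092806   0.10300599] [ 1.79998179e+02 -9.03847610e-03  9.06420666e+00]
[(np.float64(315.6233553795044), np.float64(175.15301354859668)), (np.float64(388.1108460468934), np.float64(174.94050607272445)), (np.float64(460.61568996961375), np.float64(174.7279477232952))]
278 79
```

View pics/w5c.png

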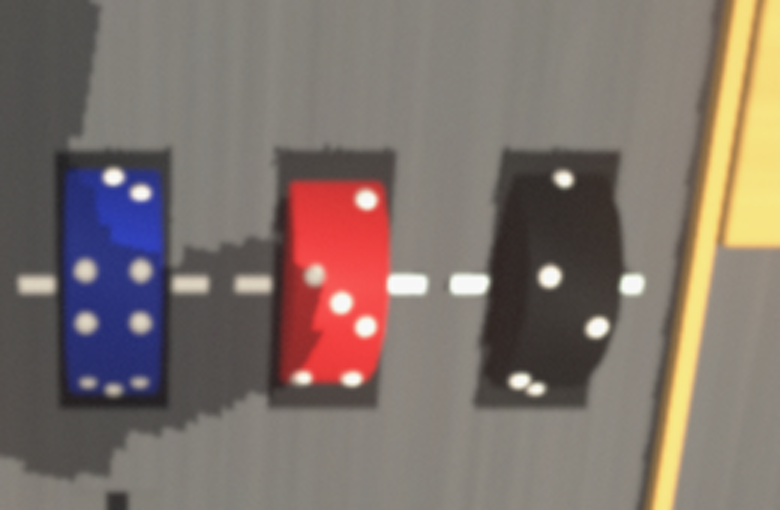

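The mark line is at row 284.5. Blue's four pips are centred at row 297, red's three at 302 and black's two at 302.

```bash
python3 - <<'E'
from h import *
s=snapshot('wrist');o=observe();print(o['position'])
r=lambda v:79+(v+.5)/3-.5
M=(r(284.5),proj(s,C+.028*Y+[0,0,.07])[1]);
P=lambda v,y,h:pipx(s,0,r(v),y,h,M)
print('blue',(P(270.5,.066,.0137)+P(323,.066,.0137))/2,'red',P(302,.028,.0102),'black',[(P(276,-.01,h)+P(328,-.01,h))/2 for h in(.01,.012,.016)])
from PIL import Image
E
python3 - <<'E'
import cv2,sys
sys.path.insert(0,'.')
E
```

```text
[0.4730482  0.09284839 0.10273819]
blue 0.04437195474643621 red -0.03308461486141368 black [-0.048365793599992685, -0.025839592794948893, 0.018672743064897954]
```

The code is set. Next I'll go to the far side of the shutter knob.

```bash
python3 - <<'E'
import h
from h import *
s=snapshot('wrist');o=observe();print(o['position'])
print(shift([*(C-.063*Y+.066*X)[:2],.125]))
def cam2(s):
    T=np.eye(4);T[:3,:3]=R.from_euler('xyz',[179.98,-.111,9.046],degrees=True).as_matrix();T[:3,3]=[.50323,.05558,.09218]
    M=T@np.array(s['mount']);return M[:3,:3],M[:3,3]
h.cam=cam2
k=ray(s,524,169,.096)-C;print(k@X,k@Y)
k=ray(s,495,160,.074)-C;print(k@X,k@Y)
for v in(107,213):
    k=ray(s,500,v,.074)-C;print(k@X)
E
```

```text
[0.47307109 0.09291085 0.10263176]
[ 0.49729444  0.64191391 -0.11163819]
0.03428904677350892 -0.061611043231030685
0.034280701334227566 -0.06081364920790282
0.05853883727266633
0.007760550355178163
```

Emit:
servo_tool:
  moves:
    - [[0.1, 0.1, -0.11], [0, 0, 0], 1]
    - [[0.5, 0.64, -0.11], [0, 0, 0], 1]
    - [[0.5, 0.64, -0.11], [0, 0, 0], 1]
    - [[0.5, 0.64, -0.11], [0, 0, 0], 1]
    - [[0.5, 0.64, -0.11], [0, 0, 0], 1]

```text
time: 11.95
position: [0.5963, -0.0221, 0.1248]
ee_rot: [179.9, -0.2, 8.9]
wrist_force: [-1.4, -0.3, 0.1]
grip_width: -0.0001
grip_force: 0.0
```

Emit:
servo_tool:
  moves:
    - [[0, 0, 0], [0, 0, 0], 1]
    - [[0, 0, 0], [0, 0, 0], 1]

```text
time: 12.12
position: [0.5914, -0.0181, 0.1241]
ee_rot: [-180.0, 0.0, 9.0]
wrist_force: [-0.5, 0.2, -0.7]
grip_width: 0.0003
grip_force: 0.0
```

```bash
python3 - <<'E'
from h import *
s=snapshot('wrist');o=observe();k=o['position']-C;print(k@X,k@Y,k[2]);s=snapshot('wrist');save(s,'w6')
print(shift([*(C-.062*Y+.064*X)[:2],.083]))
E
```

```text
0.06541300482005587 -0.06209921432780799 0.12417854408736732
[-0.00567902  0.00146851  0.2066532 ]
```

View pics/w6.png

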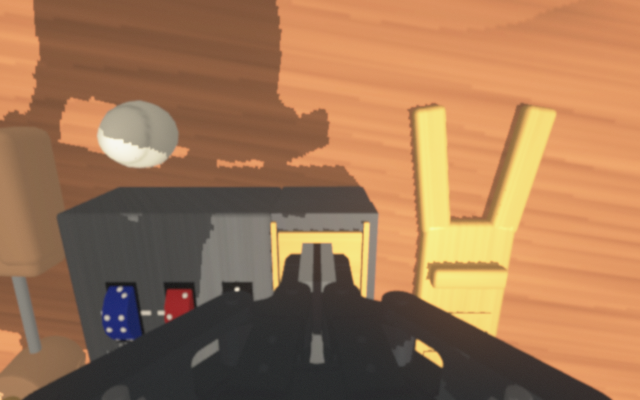

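The fingers are centred between the rails behind the knob, so I'll descend.

Emit:
servo_tool:
  moves:
    - [[0, 0, 0.1], [0, 0, 0], 1]
    - [[0, 0, 0.16], [0, 0, 0], 1]
    - [[0, 0, 0.19], [0, 0, 0], 1]
    - [[0, 0, 0.205], [0, 0, 0], 1]
    - [[0, 0, 0.205], [0, 0, 0], 1]

```text
time: 12.63
position: [0.5909, -0.0172, 0.0834]
ee_rot: [-180.0, 0.1, 9.1]
wrist_force: [-0.2, 0.5, 0.1]
grip_width: -0.0003
grip_force: 0.0
```

Emit:
servo_tool:
  moves:
    - [[-0.02, 0, 0], [0, 0, 0], 1]
    - [[-0.04, 0, 0], [0, 0, 0], 1]
    - [[-0.06, 0, 0], [0, 0, 0], 1]
    - [[-0.08, 0, 0], [0, 0, 0], 1]
    - [[-0.1, 0, 0], [0, 0, 0], 1]

```text
time: 13.05
position: [0.5717, -0.0211, 0.0841]
ee_rot: [180.0, -0.1, 9.1]
wrist_force: [2.7, 1.3, 0.5]
grip_width: -0.0001
grip_force: 1.3
```

Emit:
servo_tool:
  moves:
    - [[-0.03, 0, 0], [0, 0, 0], 1]
    - [[-0.06, 0, 0], [0, 0, 0], 1]
    - [[-0.09, 0, 0], [0, 0, 0], 1]
    - [[-0.12, 0, 0], [0, 0, 0], 1]
    - [[-0.15, 0, 0], [0, 0, 0], 1]

```text
time: 13.47
position: [0.5416, -0.0259, 0.0838]
ee_rot: [180.0, -0.0, 9.1]
wrist_force: [3.3, 0.6, 1.0]
grip_width: -0.0001
grip_force: 1.5
```

```bash
python3 - <<'E'
from h import *
o=observe();k=o['position']-C;print(k@X,k@Y,k[2],o['wrist_force'])
E
```

```text
0.01547152504460831 -0.06259986225884623 0.08380594253033535 [3.30076184 0.55755528 0.98321039]
```

Emit:
servo_tool:
  moves:
    - [[-0.01, 0, 0], [0, 0, 0], 1]
    - [[-0.02, 0, 0], [0, 0, 0], 1]
    - [[-0.03, 0, 0], [0, 0, 0], 1]
    - [[-0.04, 0, 0], [0, 0, 0], 1]
    - [[-0.04, 0, 0], [0, 0, 0], 1]

```text
time: 13.88
position: [0.5337, -0.0269, 0.0836]
ee_rot: [-180.0, 0.0, 9.1]
wrist_force: [0.2, -0.5, 0.5]
grip_width: -0.0003
grip_force: 0.3
```

Emit:
servo_tool:
  moves:
    - [[-0.007, 0, 0], [0, 0, 0], 1]
    - [[-0.014, 0, 0], [0, 0, 0], 1]
    - [[-0.02, 0, 0], [0, 0, 0], 1]
    - [[-0.02, 0, 0], [0, 0, 0], 1]

```text
time: 14.22
position: [0.5312, -0.0275, 0.0838]
ee_rot: [180.0, -0.1, 9.1]
wrist_force: [8.3, 3.1, -3.7]
grip_width: 0.0001
grip_force: 4.1
```

Emit:
servo_tool:
  moves:
    - [[-0.008, 0, 0], [0, 0, 0], 1]
    - [[-0.008, 0, 0], [0, 0, 0], 1]
    - [[-0.008, 0, 0], [0, 0, 0], 1]

```text
time: 14.47
position: [0.531, -0.0276, 0.0839]
ee_rot: [180.0, -0.3, 9.0]
wrist_force: [13.8, 5.8, -8.5]
grip_width: -0.0005
grip_force: 7.8
```

The shutter is hard against its stop. I'll back off in +x, lift, retreat and look.

Emit:
servo_tool:
  moves:
    - [[0.03, 0, 0], [0, 0, 0], 1]
    - [[0.07, 0, 0], [0, 0, 0], 1]
    - [[0.1, 0, -0.05], [0, 0, 0], 1]
    - [[0.1, 0, -0.25], [0, 0, 0], 1]
    - [[0.1, 0, -0.4], [0, 0, 0], 1]

```text
time: 14.88
position: [0.5481, -0.0245, 0.1646]
ee_rot: [-180.0, 0.1, 9.1]
wrist_force: [1.4, 0.0, 0.7]
grip_width: 0.0001
grip_force: 0.0
```

Emit:
servo_tool:
  moves:
    - [[-0.4, -0.4, -0.3], [0, 0, 0], 1]
    - [[-0.4, -0.4, -0.3], [0, 0, 0], 1]
    - [[-0.4, -0.4, -0.3], [0, 0, 0], 1]
    - [[-0.4, -0.4, -0.3], [0, 0, 0], 1]
    - [[-0.4, -0.4, -0.3], [0, 0, 0], 1]

```text
time: 15.3
position: [0.4558, 0.0427, 0.2249]
ee_rot: [180.0, -0.1, 9.2]
wrist_force: [0.6, 0.1, 0.1]
grip_width: -0.0002
grip_force: 0.0
```

```bash
python3 - <<'E'
from h import *
s=snapshot('wrist');o=observe();print(o['position'],o['wrist_force']);s=snapshot('wrist');save(s,'w7')
E
```

```text
[0.45686737 0.04201771 0.22417067] [ 0.22535467 -0.65209295 -0.28698801]
```

View pics/w7.png

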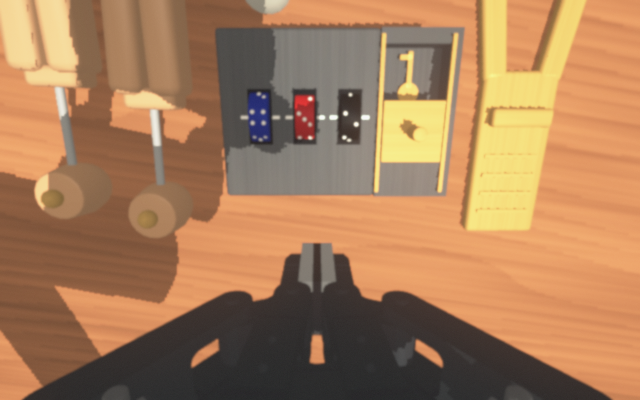

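The key at (408,75) is uncovered. The wheels at (260,117), (305,117) and (350,117) show 4, 3 and 2, and nothing around the safe has been disturbed.

```bash
python3 -c "
from rig import *
print(hand_in())"
```

```text
the job is handed in; nothing more can be done
None
```

I handed the job in with red on three, blue on four, black still on two, the shutter against its stop with the key showing, and everything around the safe apparently where it stood; the hand-in returned no verdict.

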